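# Raise the sash of the ear-model hood to its pointer

### The arm

A 7-joint arm with a two-finger parallel gripper is mounted at the origin on the work surface. World frame = base frame: x ahead of the robot, y to its left, z up, the work surface at z = 0. Lengths are in m, angles in rad, forces in N, time in s.
With the tool pointing down it reaches from about 0.425 to 0.95 m from the base axis. Payload 4.7 kg.
Tool frame: the origin (TCP) lies midway between the tips of the shut fingers; the grasp point (between the pads) lies 19 mm behind it; y points along the fingers, x is the direction in which the jaws open and shut, and the axes are right-handed (so a half turn about y gives the same grasp; the last joint's range is limited). The gripper opens to 85 mm and grips with 20 to 120 N. Pads are 22 mm wide; open, the fingers measure 114 mm over their backs; the gripper's body (76 mm by 85 mm) begins 54 mm behind the grasp point. The pads swing forward as they close: fully open they stand 13 mm farther back than shut.
Start: joints at [-0.029, 0.469, -0.049, 1.532, 0.024, 1.141, -0.082], TCP at [0.675, 0, 0.231] pointing down, gripper open.
Joint ranges: [-2.59, 2.59], [-0.33, 1.99], [-1.39, 1.29], [0.1, 2.45], [-1.04, 4.18], [0.21, 1.99], [-2.66, 2.66]. Speed limits (rad/s): [2.57, 2.57, 3.14, 3.14, 3.14, 3.14, 3.14].

### API

Orientations are given as a rotation vector (axis times angle).
In Python, from bench import robot gives the robot as it stands.
- The arm moves only by the tool play_rows, never from a script. Its argument "plan" is text: rows parted by semicolons, each of 7 numbers parted by spaces: the shift along the tool's x, y, z in mm, then the turn, a rotation vector about the tool's x, y, z in degrees, then the opening, from -1 (shut) to 1 (fully open), so that 0 is half open. In form: tx ty tz ax ay az fingers; .... A call has 1 to 10 rows; each row shifts and turns the commanded pose from where the row before left it, along the tool's axes as they then stand; what a row does not reach is not made up. A row lasts 1/12 s, in which the tool goes at most 41.7 mm and 7.16 degrees, less where a joint would pass 70% of its speed; a pose out of reach is approached as far as the arm can. A call with a gripper value outside its range is refused whole. The fingers move at their own pace and stop on an object; "force" is the grip in N (left out, the last holds). Time passes only in rows, so rows that do not move let the fingers close. It gives the time, the measured TCP pose, the force and the opening at its end, in the units of the state.
- robot.observe(): the state, without advancing time (a new reading comes with each control period).
- robot.capture(name): name is "scene" or "side" or "wrist"; returns a dict with "color" (400x640x3 uint8, red, green, blue), "camera_matrix" (3x3 intrinsics, pixels), "R" (3x3) and "t" (3): a world point X has camera coordinates R X + t. Camera axes: x right, y down, z forward; pixel columns grow to the right and rows downward; lengths in m; the calibration is good to about 2 mm. A picture is of the moment at which its call begins. There is no depth.
- robot.sign_off(): hands the job in, once; it reports no verdict.
The state is a dict: "t": time; "joint_positions": joint angles; "dq": joint speeds; "tau": joint torques, N m; "position": TCP position; "eef_rot": TCP orientation; "wrist_force": force on the tool from outside, world axes, zero at the start; "wrist_torque": the same for the moment, N m; "width": opening from 0.0 (shut) to 1.0 (fully open).
Only numpy, scipy, OpenCV 4.12 (cv2) and the standard library are available. Lean on these libraries where they do the work, as an engineer would, in place of code of your own. Each camera call takes 0.05 s, during which the arm holds its last target. There are 200 camera calls.

### The job

Push the hood's sliding window up with your fingertips from beneath its lip until the underside of the lip is level with the tip of the pointer on the side rail, and leave it standing there, so that trainees can reach the ear model. Only push from below: do not pinch the lip or press on it from above, and leave the pointer and the instruments on the bench where they are.

Things in the scene. Friction and masses are not known exactly. Their poses are not given: they have to be found in the camera images.
- hood: fixed clear-sided hood, 400 wide, 340 deep, 380 mm high. Origin on the bench under the middle of its front edge; x into the hood, y along its front, z up. The front leans back 40 degrees from vertical: up the slope is (sin 40, 0, cos 40). The sash's front plane passes through x 0, z 60 mm, between rails 22 mm wide at y +-180 mm. The sill is 60 mm high at x 6-18 mm. A fixed ear model stands 200 mm in.
- sash (a joint): slide of the sash (the clear sliding window) up the slope, in m: 0 lowest (underside of the lip 50 mm up the slope from the hood point x 0, z 60 mm), 0.18 highest; starts at 0 to 0.03. Counterweighted: 1 to 4 N along the slope moves it slowly, damping adds 12 N per m/s, and it stays wherever it is left.
- lip (a point): middle of the underside of the sash's lip, an aluminium ledge 300 mm long (y), 10 mm thick, standing out 32 mm from the sash towards the robot, square to the slope; this point is 16 mm out from the sash front. Axes: z up the slope (the way the sash slides), x inward through the sash (forward and 40 degrees down), y along the lip. A sloping cover (not to be pressed) lies above it; below is free.
- pointer_tip (a point): tip of the small dark steel cone pointer clamped on the rail at the hood's -y side, pointing along +y at the lip's end, 4 mm beyond it. Axes as lip. Its place varies: 80 to 145 mm up the slope above where the lip's underside is at sash 0. It must stay where it is.
- otoscope: chrome otoscope lying on the bench beside the hood on its +y side, 150 mm long, 32 mm thick; origin under its middle, x along the handle towards the head. Leave alone.
- magnifier: white plastic hand lens lying flat beside the hood on its -y side, lens 68 mm across with an 85 mm handle along its -x, 8 mm thick; origin under the lens centre. Leave alone.
- speculum_a: yellow plastic ear speculum, a cone 26 mm across and 34 mm high standing on its wide end in front of the hood, right of the middle (-y); origin under its centre. Leave alone.
- speculum_b: a second speculum, the same, in front of the hood, left of the middle (+y). Leave alone.

How it is judged:
By the outcome, as a careful person would: the job done as asked, in the order asked, and still so for the second after the job is handed in, with the robot touching nothing.
It also fails if it takes over 51 s, if anything falls off the work surface, if the arm or the gripper's body presses on something with over 40 N, if the wrist force passes 120 N, or if a joint passes its speed limit or range.

## Working session

There is one attempt and no reset: what is moved stays moved. The work goes in short steps, Python scripts to look and compute and a tool call to move; the robot and the scene stay as the last step left them, time stands still between calls to the robot, and variables do not carry over. Pictures are saved under pics/ and viewed, about 8 in all and at most 12, crops included, and the job is handed in when it is done.

Besides the shell and the picture viewer there is one more tool, called after "Emit:" by a JSON object that holds its "api" and its "payload". play_rows: Moves the arm, as the interface text tells. Its arguments: {"type":"object","properties":{"plan":{"type":"string"},"force":{"type":"number"}},"required":["plan"]}

```bash
mkdir -p pics; ls; python3 - <<'E'
from bench import robot
import cv2,numpy as np
s=robot.observe();print({k:np.round(v,3) for k,v in s.items()})
for n in("scene","side"):
    c=robot.capture(n);cv2.imwrite(f"pics/{n}0.png",c["color"][:,:,::-1]);print(n,c["camera_matrix"].round(1).tolist(),c["R"].round(3).tolist(),c["t"].round(3).tolist(), (-c["R"].T@c["t"]).round(3))
E
```

```text
pics
{'t': np.float64(0.0), 'joint_positions': array([-0.029,  0.469, -0.049,  1.534,  0.024,  1.141, -0.082]), 'dq': array([ 0.   , -0.   ,  0.   , -0.002, -0.001,  0.001, -0.   ]), 'tau': array([ 1.0000e-03, -5.1032e+01, -4.6000e-02, -2.3772e+01,  1.1000e-02,
        7.0000e-03,  0.0000e+00]), 'position': array([ 0.674, -0.   ,  0.23 ]), 'eef_rot': array([-1.571e+00,  2.000e-03,  1.000e-03]), 'wrist_force': array([ 0.042, -0.128, -0.363]), 'wrist_torque': array([-0.02 ,  0.011,  0.011]), 'width': np.float64(1.001)}
scene [[446.6, 0.0, 323.4], [0.0, 446.6, 200.1], [0.0, 0.0, 1.0]] [[-0.177, 0.984, -0.007], [0.716, 0.124, -0.687], [-0.675, -0.127, -0.727]] [0.08, -0.384, 1.725] [1.454 0.188 0.991]
side [[507.1, 0.0, 326.2], [0.0, 507.1, 207.2], [0.0, 0.0, 1.0]] [[0.776, -0.63, 0.023], [-0.301, -0.403, -0.865], [0.554, 0.664, -0.502]] [-0.442, 0.287, 0.979] [-0.112 -0.814  0.75 ]
```

View pics/scene0.png

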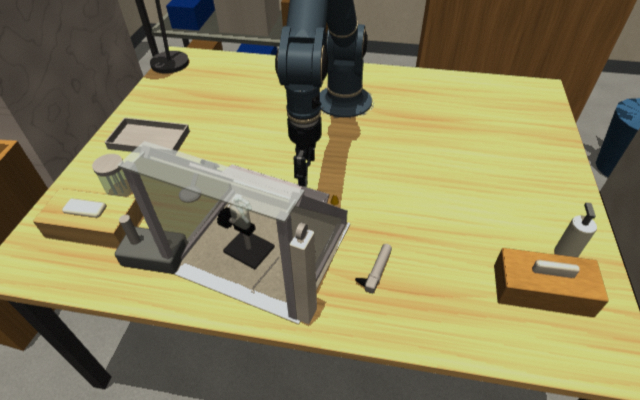

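View pics/side0.png

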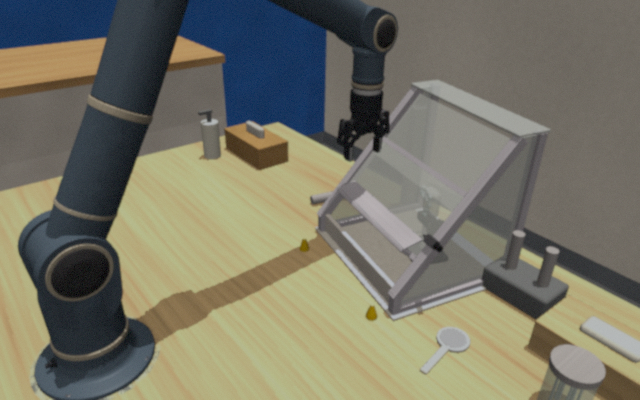

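The scene view shows the hood from behind. In the side view, the front corners are near (320,232) and (393,310), the lip runs from (350,190) to (420,245), and the dark pointer is near (432,243). Specula are at (304,243) and (372,310). I'll enlarge the side view.

```bash
python3 - <<'E'
import cv2
i=cv2.imread("pics/side0.png")[170:320,300:480]
cv2.imwrite("pics/c1.png",cv2.resize(i,None,fx=4,fy=4,interpolation=cv2.INTER_CUBIC))
E
```

```text
(no output)
```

View pics/c1.png

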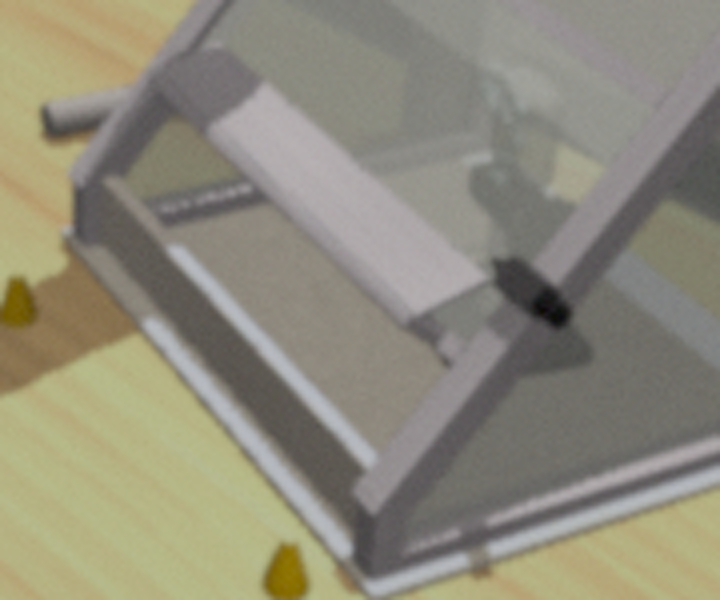

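```bash
cat >h.py <<'E'
import numpy as np, cv2
from bench import robot
def cam(n): 
    c=robot.capture(n); return c
def ray(c,p):
    K,R,t=c["camera_matrix"],c["R"],c["t"]
    return -R.T@t, R.T@np.linalg.inv(K)@np.array([p[0],p[1],1.])
def onplane(c,p,n,d):
    o,v=ray(c,p); return o+v*(d-n@o)/(n@v)
def proj(c,X):
    q=c["camera_matrix"]@(c["R"]@np.asarray(X)+c["t"]); return q[:2]/q[2]
S=np.array([np.sin(np.radians(40)),0,np.cos(np.radians(40))])
N=np.array([np.cos(np.radians(40)),0,-np.sin(np.radians(40))]) # inward
def hp(s,out,y): return np.array([0,0,.06])+S*(.05+s)-N*out+np.array([0,y,0])  # hood frame
E
python3 - <<'E'
from h import *
c=cam("side");e=cam("scene");Z=np.array([0,0,1.])
for h in(0,.006):
    a=onplane(c,(393.7,318.7),Z,h);b=onplane(c,(316.2,228.7),Z,h);print("front",a.round(4),b.round(4),np.linalg.norm(a-b))
f=onplane(e,(180,270),Z,0);g=onplane(e,(301,319),Z,0);print("back",f.round(4),g.round(4),np.linalg.norm(f-g))
a=onplane(c,(393.7,318.7),Z,0);b=onplane(c,(316.2,228.7),Z,0)
o=(a+b)/2;y=(b-a)/np.linalg.norm(b-a);yaw=np.arctan2(-y[0],y[1]);print("o",o,"yaw",np.degrees(yaw))
R=cv2.Rodrigues(np.array([0,0,yaw]))[0]
for y0 in(-.154,):
    P=onplane(c,(423.2,236.2),R[:,1],R[:,1]@o+y0); q=R.T@(P-o)-[0,0,.06]; print("ptr s",q@S-.05,"out",-q@N,q)
def W(X): return R@X+o
for s in(0,.015,.03):
  print(s,[ (proj(c,W(hp(s+d,out,yy)))).round(1).tolist() for d in(0,.01) for out in(0,.032) for yy in(-.15,.15)])
# rail check
for X in([0,-.191,.06],[0,-.169,.06],[0,.191,.06],[.25,-.2,0]): print(X,proj(c,W(np.array(X))).round(1))
for px in((372,318),(304,249)): print("spec",onplane(c,px,Z,0).round(3))
E
```

```text
front [ 0.5307 -0.2782  0.    ] [0.6187 0.104  0.    ] 0.3921674435227518
front [ 0.5256 -0.2825  0.006 ] [0.6129 0.0966 0.006 ] 0.3890301131436778
back [ 0.8518 -0.3162 -0.    ] [0.9361 0.0318 0.    ] 0.35806913757344355
o [ 5.74740684e-01 -8.71061735e-02  5.55111512e-17] yaw -12.969154581765606
ptr s 0.08319905313616956 out 0.003198918824162763 [ 0.08316819 -0.154       0.10409262]
0 [[398.9, 266.3], [335.4, 202.8], [390.0, 261.3], [327.1, 197.8], [401.7, 262.6], [337.7, 199.8], [392.9, 257.6], [329.5, 194.7]]
0.015 [[403.2, 260.8], [338.9, 198.3], [394.3, 255.7], [330.6, 193.1], [406.0, 257.2], [341.2, 195.2], [397.3, 252.0], [333.0, 190.0]]
0.03 [[407.5, 255.4], [342.3, 193.7], [398.7, 250.1], [334.1, 188.4], [410.4, 251.7], [344.6, 190.6], [401.7, 246.4], [336.5, 185.3]]
[0, -0.191, 0.06] [395.  295.6]
[0, -0.169, 0.06] [389.3 289.4]
[0, 0.191, 0.06] [317.3 210.7]
[0.25, -0.2, 0] [485.3 288.8]
spec [ 0.495 -0.248  0.   ]
spec [0.534 0.047 0.   ]
```

Crop view: base corners at side-image pixels (393.7,318.7) and (316,229), pointer tip at about (423,236), lip's lower front edge from about (340,192) to (402,250). The hood is yawed about -13°. Next, the wrist view.

```bash
python3 - <<'E'
from h import *
c=cam("wrist");cv2.imwrite("pics/w0.png",c["color"][:,:,::-1]);print(c["camera_matrix"],c["R"].round(3),(-c["R"].T@c["t"]).round(3))
E
```

```text
[[283.13979099   0.         322.08399606]
 [  0.         283.13979099 202.42122495]
 [  0.           0.           1.        ]] [[ 1.     0.    -0.001]
 [ 0.    -0.956  0.293]
 [-0.001 -0.293 -0.956]] [0.674 0.075 0.373]
```

View pics/w0.png

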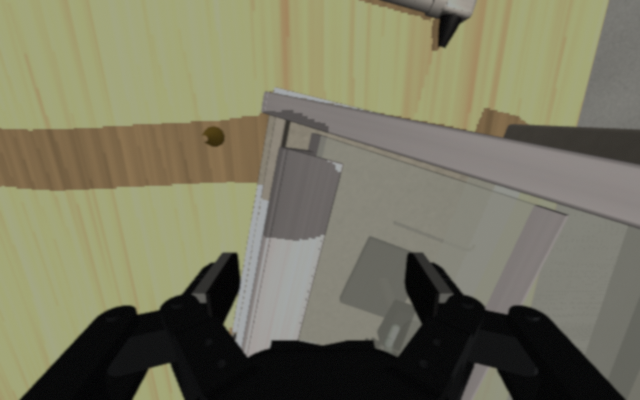

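The wrist view shows the hood's left front corner near (266,95), speculum_b at (213,136), and the shaded lip from (285,150) to (340,165). I'll back off and turn the tool so it can point along the inward normal.

Emit:
{"api": "play_rows", "payload": {"plan": "-40 0 0 0 0 0 -1;-40 -10 0 0 0 0 -1;-40 -10 0 0 0 0 -1;-20 0 0 0 7 0 -1;0 0 0 0 7 0 -1;0 0 0 0 7 0 -1;0 0 0 0 7 0 -1;0 0 0 0 7 0 -1;0 0 0 0 7 0 -1;0 0 0 0 7 0 -1"}}

```text
t: 1.08
position: [0.5349, 0.0, 0.2514]
eef_rot: [-1.464, 0.673, -0.673]
wrist_force: [-0.3, -1.0, -0.1]
width: -0.001
```

Emit:
{"api": "play_rows", "payload": {"plan": "0 0 0 0 7 0 -1;0 0 0 0 7 0 -1;0 0 0 0 7 0 -1;0 0 0 0 7 0 -1;0 0 0 0 7 0 -1;0 0 0 0 7 0 -1;0 0 0 0 7 0 -1;0 0 0 0 5 0 -1;0 0 0 0 0 0 -1"}}

```text
t: 1.83
position: [0.5349, 0.0001, 0.2513]
eef_rot: [-1.093, 1.375, -1.375]
wrist_force: [-0.2, -0.4, -0.3]
width: 0.004
```

Emit:
{"api": "play_rows", "payload": {"plan": "0 0 0 7 0 0 -1;0 0 0 7 0 0 -1;0 0 0 7 0 0 -1;0 0 0 7 0 0 -1;0 0 0 7 0 0 -1;0 0 0 7 0 0 -1;0 0 0 7 0 0 -1;0 0 0 1 0 0 -1;0 0 0 0 0 0 -1"}}

```text
t: 2.58
position: [0.5335, -0.0109, 0.2554]
eef_rot: [-0.675, 0.844, -1.656]
wrist_force: [0.2, -0.3, -0.7]
width: 0.004
```

```bash
python3 - <<'E'
from h import *
s=robot.observe();print(s["t"],s["joint_positions"].round(3),s["position"],s["wrist_force"],cv2.Rodrigues(s["eef_rot"])[0].round(3))
c=cam("wrist");cv2.imwrite("pics/w1.png",c["color"][:,:,::-1]);print((-c["R"].T@c["t"]).round(3))
E
```

```text
2.5833 [-0.061 -0.008 -0.143  2.244  0.676  0.415 -2.566] [ 0.53353665 -0.01089804  0.25535258] [ 0.17950418 -0.33625515 -0.65584433] [[-0.233  0.566  0.791]
 [-0.973 -0.141 -0.185]
 [ 0.007 -0.812  0.583]]
[ 0.512 -0.004  0.415]
```

View pics/w1.png

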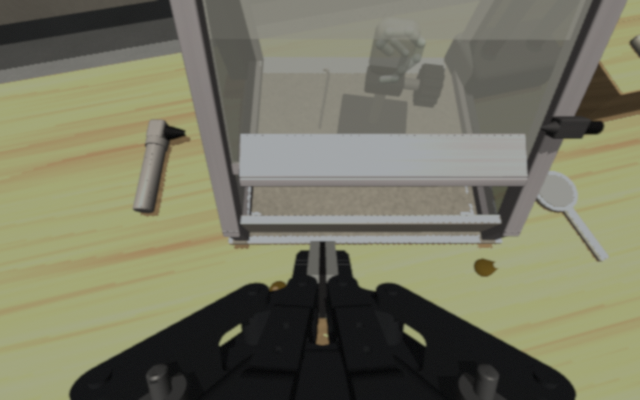

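The wrist view now shows the whole front: lip face bottom at about row 183, from x≈241 to 526; pointer tip at about (545,127); front base edge at about row 240. I'll zoom in for accurate corners.

```bash
python3 - <<'E'
import cv2,numpy as np
i=cv2.imread("pics/w1.png")
f=lambda r:cv2.resize(r,None,fx=4,fy=4,interpolation=cv2.INTER_CUBIC)
cv2.imwrite("pics/c2.png",np.hstack([f(i[115:255,210:280]),f(i[115:255,480:600])]))
E
```

```text
(no output)
```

View pics/c2.png

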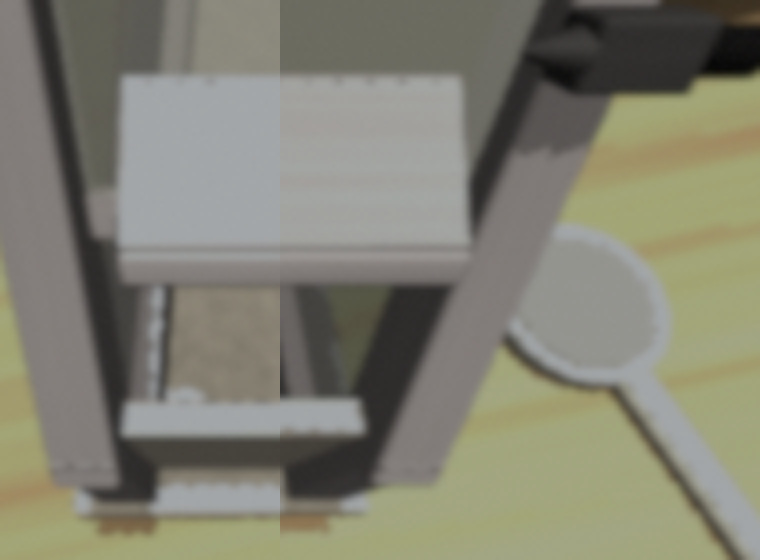

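```bash
cat >>h.py <<'E'
def Rz(a): return cv2.Rodrigues(np.array([0,0,float(a)]))[0]
E
python3 - <<'E'
from h import *
from scipy.optimize import least_squares
w=cam("wrist");c=cam("side");Z=np.array([0,0,1.])
obs=[(w,(241.2,185),0,.032,.15),(w,(527,185.3),0,.032,-.15),(w,(239.5,177.4),.01,.032,.15),(w,(527.5,177.2),.01,.032,-.15),
(c,(402.5,250),0,.032,-.15),(c,(340,192.5),0,.032,.15)]
po=[(w,(541.7,127.5)),(c,(423.2,236.2))]
def f(p,wt=1):
    R=Rz(p[2]);o=np.array([p[0],p[1],0]);r=[]
    for k,u,d,out,y in obs: r.append(proj(k,R@hp(p[3]+d,out,y)+o)-u)
    for k,u in po: r.append(proj(k,R@hp(p[4],p[5],p[6])+o)-u)
    return np.concatenate(r)
s=least_squares(f,[.57,-.09,-.22,.02,.1,.016,-.154],loss="soft_l1");print(s.x.round(4),np.degrees(s.x[2]));print(s.fun.reshape(-1,2).round(1) if 0 else f(s.x).reshape(-1,2).round(1))
p=s.x;R=Rz(p[2]);o=np.array([p[0],p[1],0])
for u in((228.7,243.7),(501.7,243)): print("base w",(R.T@(onplane(w,u,Z,0)-o)).round(4))
for u in((393.7,318.7),(316.2,228.7)): print("base s",(R.T@(onplane(c,u,Z,0)-o)).round(4))
np.save("p.npy",p)
E
```

```text
[ 0.5838 -0.0895 -0.2319  0.024   0.0799  0.0136 -0.1573] -13.287413184756709
[[ 0.1  0.3]
 [-2.1 -0.1]
 [ 0.4 -0.6]
 [ 1.  -0.5]
 [-2.   1.5]
 [-3.6 -2.9]
 [-0.   0.4]
 [ 0.7 -0.5]]
base w [-0.0138  0.2016  0.    ]
base w [-0.0134 -0.2014  0.    ]
base s [-0.0083 -0.1959  0.    ]
base s [-0.0105  0.1963  0.    ]
```

The fit is consistent: hood origin (0.584, -0.090), yaw -13.3°, sash about 0.024, pointer about 0.080. The last joint is near its limit in this pose, so I'll half-turn the tool. That frees the joint and lets the camera see the lip from beneath.

Emit:
{"api": "play_rows", "payload": {"plan": "0 0 0 0 -7 0 -1;0 0 0 0 -7 0 -1;0 0 0 0 -7 0 -1;0 0 0 0 -7 0 -1;0 0 0 0 -7 0 -1;0 0 0 0 -7 0 -1;0 0 0 0 -7 0 -1;0 0 0 0 -7 0 -1;0 0 0 0 -7 0 -1;0 0 0 0 -7 0 -1"}}

```text
t: 3.57
position: [0.5349, -0.0082, 0.2558]
eef_rot: [-1.44, -0.06, -0.922]
wrist_force: [-0.1, 0.5, 0.1]
width: 0.002
```

Emit:
{"api": "play_rows", "payload": {"plan": "0 0 0 0 -7 0 -1;0 0 0 0 -7 0 -1;0 0 0 0 -7 0 -1;0 0 0 0 -7 0 -1;0 0 0 0 -7 0 -1;0 0 0 0 -7 0 -1;0 0 0 0 -7 0 -1;0 0 0 0 -7 0 -1;0 0 0 0 -7 0 -1;0 0 0 0 -7 0 -1"}}

```text
t: 4.4
position: [0.5349, -0.0083, 0.2558]
eef_rot: [-1.805, -0.953, 0.075]
wrist_force: [0.4, 0.2, -0.9]
width: -0.001
```

Emit:
{"api": "play_rows", "payload": {"plan": "0 0 0 0 -7 0 -1;0 0 0 0 -7 0 -1;0 0 0 0 -7 0 -1;0 0 0 0 -7 0 -1;0 0 0 0 -7 0 -1;0 0 0 0 -5 0 -1;0 0 0 -7 0 0 -1;0 0 0 -7 0 0 -1;0 0 0 0 0 0 -1"}}

```text
t: 5.15
position: [0.5336, -0.0152, 0.254]
eef_rot: [-1.895, -1.459, 0.691]
wrist_force: [-1.0, 0.1, -0.5]
width: -0.001
```

```bash
cat >>h.py <<'E'
def rel(s0,out,y,pitch=0):
    """from measured pose: tool-frame shift (mm) & rotvec (deg) to hood (s0,out,y), tool y=N (pitch + = steeper deg), z=-S"""
    p=np.load("p.npy");H=Rz(p[2]);o=np.array([p[0],p[1],0])
    st=robot.observe();R=cv2.Rodrigues(st["eef_rot"])[0]
    T=H@np.c_[[0,1,0],N,-S]@cv2.Rodrigues(np.array([np.radians(pitch),0,0]))[0]
    X=H@hp(s0,out,y)+o
    q=H.T@(st["position"]-o)-[0,0,.06]
    print("t",st["t"],"pos",st["position"].round(4),"F",st["wrist_force"].round(1),"q",st["joint_positions"].round(2))
    print("TCP now: s",round(q@S-.05,4),"out",round(-q@N,4),"y",round(q[1],4),"tool y in hood",(H.T@R[:,1]).round(3))
    print("shift mm",((R.T@(X-st["position"]))*1000).round(1),"turn deg",np.degrees(cv2.Rodrigues(R.T@T)[0].ravel()).round(1))
E
python3 - <<'E'
from h import *
rel(.024-.035,.06,0)
E
```

```text
t 5.15 pos [ 0.5336 -0.0152  0.254 ] F [-1.   0.1 -0.5] q [-0.1  -0.01 -0.14  2.3   1.03  0.38  0.21]
TCP now: s 0.0562 out 0.1752 y 0.0607 tool y in hood [ 0.656 -0.028 -0.754]
shift mm [-57.  125.9  48.7] turn deg [-9.   0.3 -1.6]
```

Emit:
{"api": "play_rows", "payload": {"plan": "-28 0 25 0 0 0 -1;-29 20 24 0 0 0 -1;0 30 0 0 0 0 -1;0 0 0 -5 0 0 -1;0 0 0 -4 0 0 -1;0 0 0 0 0 0 -1"}}

```text
t: 5.65
position: [0.5144, -0.0654, 0.2042]
eef_rot: [-1.964, -1.478, 0.664]
wrist_force: [-1.0, 0.4, -0.2]
width: -0.0
```

```bash
python3 - <<'E'
from h import *
rel(.024-.035,.06,0)
c=cam("wrist");cv2.imwrite("pics/w2.png",c["color"][:,:,::-1])
E
```

```text
t 5.65 pos [ 0.5144 -0.0654  0.2042] F [-1.   0.4 -0.2] q [ 0.2   0.06 -0.34  2.43  1.8   0.33 -0.5 ]
TCP now: s 0.0135 out 0.1487 y 0.0074 tool y in hood [ 0.703 -0.052 -0.709]
shift mm [-2.6 90.8 16.3] turn deg [-5.3  0.6 -3. ]
```

View pics/w2.png

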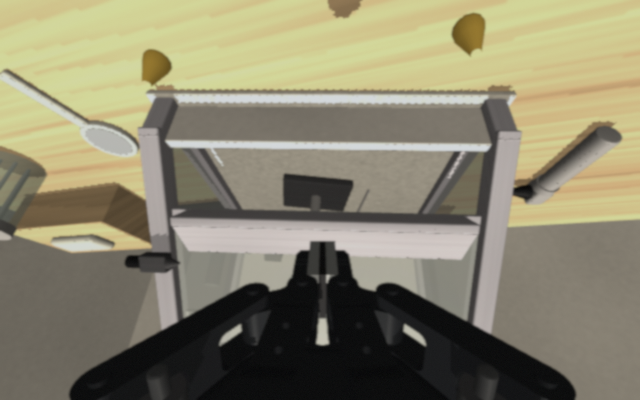

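The inverted wrist view shows the lip front edge from about (172,212) to (480,218), with the pointer tip near (178,262). The area under the lip is clear. I'll advance below the lip.

Emit:
{"api": "play_rows", "payload": {"plan": "0 5 20 0 0 0 -1;-2 30 0 0 0 0 -1;0 30 0 0 0 -1 -1;0 25 0 -3 0 -1 -1;0 0 0 -2 0 -1 -1;0 0 0 0 0 0 -1"}}

```text
t: 6.2
position: [0.5645, -0.0874, 0.1362]
eef_rot: [-1.984, -1.558, 0.611]
wrist_force: [0.0, -0.6, 0.5]
width: 0.001
```

```bash
python3 - <<'E'
from h import *
rel(.024-.03,.008,0)
for n in("wrist","side"):
    c=cam(n);cv2.imwrite(f"pics/{n}3.png",c["color"][:,:,::-1])
    p=np.load("p.npy");H=Rz(p[2]);o=np.array([p[0],p[1],0])
    print(n,[proj(c,H@hp(p[3],.032,y)+o).round(1).tolist() for y in(-.15,.15)],proj(c,H@hp(p[4],p[5],p[6])+o).round(1))
i=cv2.imread("pics/wrist3.png")[90:330,110:530];j=cv2.imread("pics/side3.png")[160:310,310:460]
cv2.imwrite("pics/c3.png",np.vstack([cv2.resize(i,(525,300)),cv2.resize(cv2.resize(j[:110],None,fx=3.5,fy=3.5),(525,300))]))
E
```

```text
t 6.2 pos [ 0.5645 -0.0874  0.1362] F [ 0.  -0.6  0.5] q [ 0.46  0.34 -0.57  2.43  2.41  0.57 -0.98]
TCP now: s -0.004 out 0.0637 y -0.0025 tool y in hood [ 0.752 -0.014 -0.659]
shift mm [ 3.2 55.7  0.7] turn deg [-1.3  1.  -0.8]
wrist [[110.7, 268.0], [542.3, 277.0]] [131.1 318.2]
side [[400.5, 251.5], [336.4, 189.6]] [423.9 235.7]
```

View pics/c3.png

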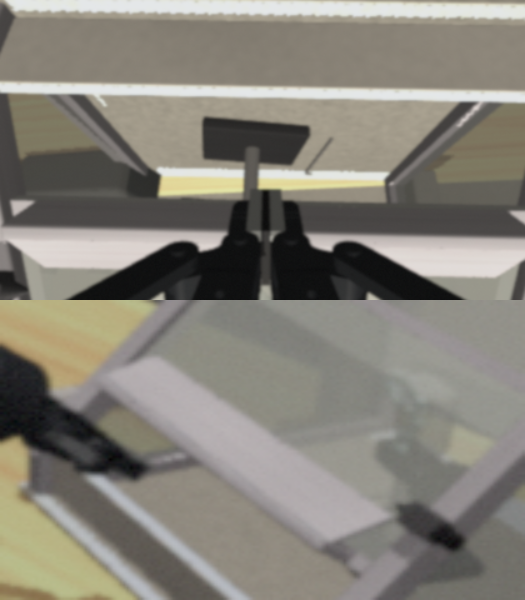

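The wrist view shows the dark lip underside with its outer edge near row 272, matching the prediction. The fingertips are below it. I'll go in under the lip, then push up in small steps.

Emit:
{"api": "play_rows", "payload": {"plan": "2 20 0 -1 0 0 -1;1 20 0 0 0 0 -1;0 13 0 0 0 0 -1;0 0 0 0 0 0 -1"}}

```text
t: 6.63
position: [0.6075, -0.0933, 0.1052]
eef_rot: [-2.0, -1.573, 0.594]
wrist_force: [-0.3, -0.2, -0.1]
width: 0.002
```

Emit:
{"api": "play_rows", "payload": {"plan": "0 0 -4 0 0 0 -1;0 0 -3 0 0 0 -1;0 0 -3 0 0 0 -1;0 0 -3 0 0 0 -1;0 0 0 0 0 0 -1;0 0 0 0 0 0 -1"}}

```text
t: 7.13
position: [0.6135, -0.0947, 0.1158]
eef_rot: [-1.999, -1.575, 0.592]
wrist_force: [-0.3, 0.5, -0.1]
width: -0.002
```

```bash
python3 - <<'E'
from h import *
rel(.024-.011,.012,0)
c=cam("wrist");cv2.imwrite("pics/wrist4.png",c["color"][:,:,::-1])
E
```

```text
t 7.1333 pos [ 0.6135 -0.0947  0.1158] F [-0.3  0.5 -0.1] q [ 0.46  0.46 -0.55  2.35  2.47  0.63 -0.97]
TCP now: s 0.0121 out 0.0128 y 0.0018 tool y in hood [ 0.768 -0.01  -0.641]
shift mm [-1.8  0.8 -0.9] turn deg [ 0.2  0.9 -0.6]
```

Emit:
{"api": "play_rows", "payload": {"plan": "0 0 -1.5 0 0 0 -1;0 0 -1.5 0 0 0 -1;0 0 -1.5 0 0 0 -1;0 0 -1.5 0 0 0 -1"}}

```text
t: 7.52
position: [0.6162, -0.0953, 0.1186]
eef_rot: [-1.995, -1.573, 0.594]
wrist_force: [-2.2, 0.4, -1.8]
width: 0.003
```

Emit:
{"api": "play_rows", "payload": {"plan": "0 0 -1.5 0 0 0 -1;0 0 -1.5 0 0 0 -1;0 0 -1.5 0 0 0 -1;0 0 -1.5 0 0 0 -1"}}

```text
t: 7.85
position: [0.6208, -0.0964, 0.1241]
eef_rot: [-1.998, -1.574, 0.592]
wrist_force: [-3.5, -0.9, -1.2]
width: -0.001
```

```bash
python3 - <<'E'
from h import *
rel(.08-.011,.012,0)
c=cam("wrist");cv2.imwrite("pics/wrist5.png",c["color"][:,:,::-1])
cv2.imwrite("pics/c5.png",np.vstack([c["color"][150:400,:,::-1],cv2.imread("pics/wrist4.png")[150:400]]))
E
```

```text
t 7.85 pos [ 0.6208 -0.0964  0.1241] F [-3.5 -0.9 -1.2] q [ 0.45  0.45 -0.55  2.33  2.45  0.59 -0.95]
TCP now: s 0.0233 out 0.0124 y 0.0018 tool y in hood [ 0.767 -0.01  -0.642]
shift mm [ -2.5   0.5 -45.7] turn deg [ 0.1  0.9 -0.6]
```

View pics/c5.png

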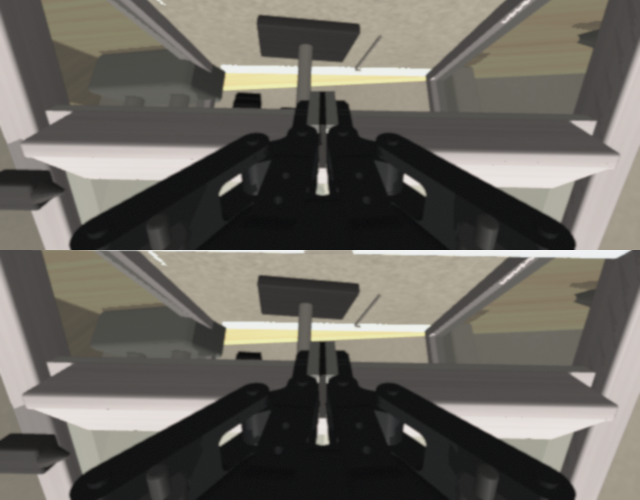

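Contact is made: about 3 N, and the lip keeps its place in the view while the hood slides past. The pointer tip is at full-image (65,338), and the level target is about (29,275), abreast of the middle of the lip end. I'll push another 35 mm or so.

Emit:
{"api": "play_rows", "payload": {"plan": "0 0 -2 0 0 0 -1;0 0 -2 0 0 0 -1;0 0 -2 0 0 0 -1;0 0 -2 0 0 0 -1;0 0 -2 0 0 0 -1;0 0 -2 0 0 0 -1;0 0 -2 0 0 0 -1;0 0 -2 0 0 0 -1;0 0 -2 0 0 0 -1"}}

```text
t: 8.65
position: [0.6325, -0.0987, 0.1381]
eef_rot: [-1.998, -1.574, 0.592]
wrist_force: [-2.4, -1.9, -1.3]
width: 0.003
```

Emit:
{"api": "play_rows", "payload": {"plan": "0 0 -2 0 0 0 -1;0 0 -2 0 0 0 -1;0 0 -2 0 0 0 -1;0 0 -2 0 0 0 -1;0 0 -2 0 0 0 -1;0 0 -2 0 0 0 -1;0 0 -2 0 0 0 -1;0 0 -2 0 0 0 -1;0 0 0 0 0 0 -1"}}

```text
t: 9.4
position: [0.643, -0.1005, 0.151]
eef_rot: [-1.998, -1.576, 0.591]
wrist_force: [-0.8, -1.0, -0.9]
width: -0.002
```

```bash
python3 - <<'E'
from h import *
rel(.08-.0105,.012,0)
c=cam("wrist");cv2.imwrite("pics/wrist6.png",c["color"][:,:,::-1])
d=cam("side");cv2.imwrite("pics/side6.png",d["color"][:,:,::-1])
f=lambda r:cv2.resize(r,None,fx=4,fy=4,interpolation=cv2.INTER_CUBIC)
cv2.imwrite("pics/c6.png",np.hstack([f(c["color"][230:350,0:110,::-1]),f(d["color"][190:310,380:460,::-1])]))
E
```

```text
t 9.4 pos [ 0.643  -0.1005  0.151 ] F [-0.8 -1.  -0.9] q [ 0.44  0.4  -0.51  2.27  2.38  0.5  -0.88]
TCP now: s 0.0584 out 0.0124 y 0.0029 tool y in hood [ 0.768 -0.009 -0.64 ]
shift mm [ -3.    0.5 -11.1] turn deg [ 0.2  0.9 -0.5]
```

View pics/c6.png

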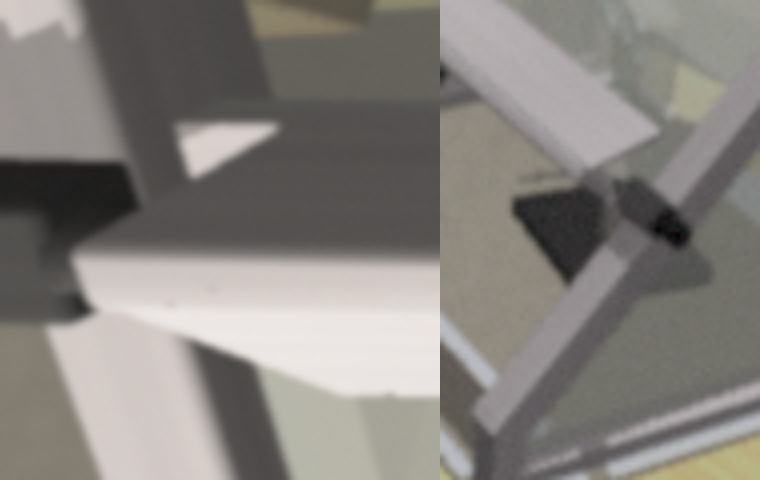

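The lip end's underside corners are at full-image (18.8,292) outer and (70,262) inner. The pointer tip is hidden behind the lip end, so it is still above. I'll work out the remaining travel from the pixels in this view and the earlier one.

```bash
cat >>h.py <<'E'
def fitlip(c,po,pi):
    from scipy.optimize import least_squares
    p=np.load("p.npy");H=Rz(p[2]);o=np.array([p[0],p[1],0])
    f=lambda v:np.r_[proj(c,H@hp(v[0],.032+v[2],v[1])+o)-po,proj(c,H@hp(v[0],v[2],v[1])+o)-pi]
    r=least_squares(f,[.07,-.15,0]);return r.x,f(r.x)
def ptr(c,u,y):
    p=np.load("p.npy");H=Rz(p[2]);o=np.array([p[0],p[1],0]);n=H[:,1]
    q=H.T@(onplane(c,u,n,n@o+y)-o)-[0,0,.06];return q@S-.05,-q@N
E
python3 - <<'E'
from h import *
w=cam("wrist");v,r=fitlip(w,(18.75,292),(70,262));print("lip s,y,doff",v.round(4),r.round(1))
w5=dict(w);d=np.array([.6208,-.0964,.1241])-robot.observe()["position"]
w5["t"]=w["t"]-w["R"]@d
for y in(v[1]-.004,-.154): print("ptr from w5",np.round(ptr(w5,(65,338),y),4))
p=np.load("p.npy");H=Rz(p[2]);o=np.array([p[0],p[1],0])
print("target px",proj(w,H@hp(v[0],.016+v[2],v[1]-.004)+o))
# column profiles of the earlier pointer tip
i=cv2.cvtColor(cv2.imread("pics/wrist5.png"),cv2.COLOR_BGR2GRAY)
print(i[326:350:2,44:76:2])
E
```

```text
lip s,y,doff [ 0.0754 -0.1584 -0.0061] [-0.  -0.1  0.   0.1]
ptr from w5 [0.0869 0.0084]
ptr from w5 [0.0797 0.0159]
target px [ 39.9570505  275.51689043]
[[ 27  28  28  39  76  78  73  72  71  70  73 104 163 174 174 174]
 [ 29  29  28  32  69  82  74  73  70  70  72  88 149 173 174 174]
 [ 29  27  27  27  54  82  76  72  71  71  71  78 130 171 174 174]
 [ 29  29  28  27  35  59  70  73  72  71  70  74 108 165 174 173]
 [ 32  31  28  27  26  30  42  60  70  70  71  73  90 152 173 173]
 [ 33  33  32  31  29  28  28  33  51  65  70  72  79 135 173 173]
 [ 37  36  35  35  33  34  31  30  30  41  60  70  74 115 167 174]
 [ 43  43  42  41  41  40  38  39  36  36  56  69  73  95 158 174]
 [ 49  49  51  53  53  53  53  55  56  62  70  71  72  84 141 172]
 [ 62  63  64  68  70  77  81  87  85  78  74  70  71  75 118 168]
 [ 74  77  80  86  91 109 126 119  90  75  72  71  71  74  99 161]
 [ 87  89  88  94 136 175 175 147 104  77  73  72  72  72  85 145]]
```

Emit:
{"api": "play_rows", "payload": {"plan": "0 0 -2 0 0 0 -1;0 0 -2 0 0 0 -1;0 0 -2 0 0 0 -1;0 0 -1 0 0 0 -1;0 0 0 0 0 0 -1;0 0 0 0 0 0 -1"}}

```text
t: 10.05
position: [0.6472, -0.1009, 0.156]
eef_rot: [-1.997, -1.576, 0.592]
wrist_force: [-0.3, 1.4, -1.7]
width: -0.001
```

```bash
python3 - <<'E'
from h import *
rel(.08-.0105,.012,0)
c=cam("wrist");cv2.imwrite("pics/wrist7.png",c["color"][:,:,::-1])
d=cam("side");cv2.imwrite("pics/side7.png",d["color"][:,:,::-1])
f=lambda r,k:cv2.resize(r,None,fx=k,fy=k,interpolation=cv2.INTER_CUBIC)
cv2.imwrite("pics/c7.png",np.hstack([f(c["color"][240:320,0:80,::-1],6),f(d["color"][210:270,390:440,::-1],8)[:480]][:2]) )
E
```

```text
t 10.05 pos [ 0.6472 -0.1009  0.156 ] F [-0.3  1.4 -1.7] q [ 0.43  0.4  -0.5   2.25  2.36  0.49 -0.86]
TCP now: s 0.0649 out 0.0124 y 0.0034 tool y in hood [ 0.768 -0.009 -0.641]
shift mm [-3.5  0.5 -4.6] turn deg [ 0.1  0.9 -0.5]
```

View pics/c7.png

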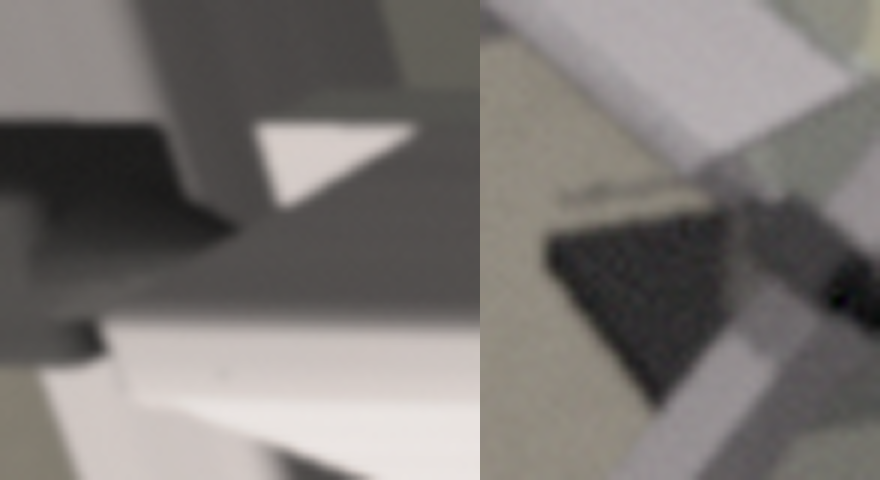

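At wrist (40,278.7) the tip just meets the lip end's edge line and is still partly hidden. Both estimates leave about 4.5 mm.

Emit:
{"api": "play_rows", "payload": {"plan": "0 0 -1.5 0 0 0 -1;0 0 -1.5 0 0 0 -1;0 0 -1 0 0 0 -1;0 0 0 0 0 0 -1;0 0 0 0 0 0 -1;0 0 0 0 0 0 -1"}}

```text
t: 10.65
position: [0.6494, -0.1021, 0.1589]
eef_rot: [-1.998, -1.575, 0.592]
wrist_force: [-0.5, 1.3, -1.4]
width: 0.001
```

```bash
python3 - <<'E'
from h import *
rel(.08-.0105,.012,0)
c=cam("wrist");cv2.imwrite("pics/wrist8.png",c["color"][:,:,::-1])
g=cv2.cvtColor(c["color"],cv2.COLOR_RGB2GRAY)
print("cols 26..62"); 
for r in range(262,290): print(r,g[r,26:62])
v,r=fitlip(c,(16.7,293),(69.2,260.8));print(v.round(4))
p=np.load("p.npy");H=Rz(p[2]);o=np.array([p[0],p[1],0])
for ds in(-.002,0,.002):print("target px",ds,proj(c,H@hp(v[0]+ds,.016+v[2],v[1]-.004)+o).round(1))
E
```

```text
t 10.65 pos [ 0.6494 -0.1021  0.1589] F [-0.5  1.3 -1.4] q [ 0.43  0.39 -0.5   2.25  2.35  0.48 -0.85]
TCP now: s 0.0687 out 0.0124 y 0.0028 tool y in hood [ 0.767 -0.01  -0.641]
shift mm [-2.8  0.5 -0.8] turn deg [ 0.1  0.9 -0.6]
cols 26..62
262 [ 29  36  54  76  86  84  77  74  74  73  71  72  71  71  71  72  81 111
 154 186 197 199 200 200 200 200 200 200 200 199 197 194 194 193 194 194]
263 [ 28  32  47  70  84  85  78  74  73  73  73  72  71  71  71  72  77 102
 145 181 199 203 203 203 203 203 203 203 203 202 203 203 202 202 202 202]
264 [ 27  28  40  61  80  85  81  76  74  72  73  72  71  71  70  72  74  93
 132 172 196 204 205 205 205 204 204 204 204 204 205 204 204 204 203 202]
265 [ 27  29  36  54  75  86  82  77  74  74  73  72  71  71  70  71  73  85
 119 162 192 202 204 205 205 205 204 204 204 205 204 204 204 203 201 193]
266 [ 26  27  31  45  66  79  80  75  75  74  74  73  72  72  71  71  72  79
 105 148 184 199 203 204 204 204 204 204 204 204 204 203 202 198 188 170]
267 [ 28  27  28  35  49  62  69  71  71  72  73  72  73  71  71  71  71  76
  94 132 173 195 203 204 
[... 2243 characters left out ...]
80 81 80 79]
285 [43 45 54 62 68 74 77 79 78 79 79 78 79 78 79 80 78 79 79 80 79 79 79 79
 79 79 78 80 79 79 79 79 79 79 79 79]
286 [50 58 66 72 76 78 79 80 79 79 79 79 79 78 79 78 79 79 79 79 78 79 79 79
 79 79 79 79 79 80 80 79 79 80 79 79]
287 [65 72 75 78 79 79 78 78 79 80 79 79 80 79 79 79 79 79 79 79 79 78 79 78
 79 79 80 80 79 79 78 79 79 78 79 79]
288 [76 79 79 79 79 79 79 80 79 80 80 80 79 80 80 79 80 79 80 80 79 79 80 80
 80 80 80 80 79 79 80 79 79 80 79 80]
289 [82 84 83 82 82 82 83 83 83 82 82 82 83 82 82 82 82 81 82 82 81 82 81 81
 81 81 81 81 81 81 81 81 81 80 80 80]
[ 0.0826 -0.1545 -0.0015]
target px -0.002 [ 37.5 272.3]
target px 0 [ 38.5 275.4]
target px 0.002 [ 39.5 278.5]
```

The tip is now at about (41.5,274.4) against a level target of (38.5,275.4), which is within about 1 mm. The model agrees. I'll lower the fingers away, then withdraw.

Emit:
{"api": "play_rows", "payload": {"plan": "0 0 3 0 0 0 -1;0 0 6 0 0 0 -1;0 0 6 0 0 0 -1;0 -10 2 0 0 0 -1;0 -25 0 0 0 0 -1;0 -25 0 0 0 0 -1;0 -15 0 0 0 0 -1;0 0 0 0 0 0 -1"}}

```text
t: 11.37
position: [0.5809, -0.0855, 0.1957]
eef_rot: [-2.0, -1.576, 0.592]
wrist_force: [-0.3, 0.5, -0.3]
width: 0.001
```

```bash
python3 - <<'E'
from h import *
rel(.08-.0105,.012,0)
c=cam("wrist");cv2.imwrite("pics/wrist9.png",c["color"][:,:,::-1])
p=np.load("p.npy");H=Rz(p[2]);o=np.array([p[0],p[1],0])
u=proj(c,H@hp(.081,.016,-.152)+o);print("expect",u)
x,y=np.clip(u.astype(int),[30,25],[600,370]);print(x,y)
d=cam("side");cv2.imwrite("pics/side9.png",d["color"][:,:,::-1])
f=lambda r,k:cv2.resize(r,None,fx=k,fy=k,interpolation=cv2.INTER_CUBIC)
cv2.imwrite("pics/c9.png",np.hstack([f(c["color"][y-25:y+25,x-30:x+30,::-1],8),f(d["color"][215:265,395:435,::-1],8)]))
E
```

```text
t 11.3667 pos [ 0.5809 -0.0855  0.1957] F [-0.3  0.5 -0.3] q [ 0.44  0.22 -0.52  2.37  2.29  0.42 -0.86]
TCP now: s 0.0515 out 0.0901 y 0.0032 tool y in hood [ 0.769 -0.01  -0.639]
shift mm [ -2.7  78.2 -17.6] turn deg [ 0.2  1.  -0.6]
expect [138.09497641 242.0598252 ]
138 242
```

View pics/c9.png

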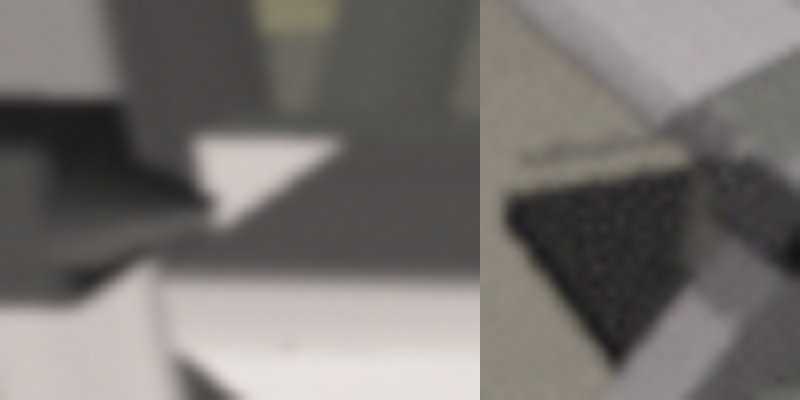

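The cone tip is now fully visible at wrist (134.5,242.9). The lip end edge runs from (127,251) to (151.1,233.9), and the tip lies beside its middle.

```bash
python3 - <<'E'
from h import *
from scipy.optimize import least_squares
c=cam("wrist")
p=np.load("p.npy");H=Rz(p[2]);o=np.array([p[0],p[1],0])
for po,pi in(((127,251),(151.1,233.9)),((128,250.5),(150.5,234.2))):
    v,r=fitlip(c,po,pi);print("lip",v.round(4),r.round(1))
    pr=lambda s,out,y:proj(c,H@hp(v[0]+s,out+v[2],v[1]+y)+o)
    print("target",pr(0,.016,-.004).round(2),"per mm s",(pr(.001,.016,-.004)-pr(0,.016,-.004)).round(2))
    print("with out 16:",least_squares(lambda q:pr(q[0],.016,q[1])-(134.5,242.9),[0,-.004]).x.round(4)," gap 4:",least_squares(lambda q:pr(q[0],q[1],-.004)-(134.5,242.9),[0,.016]).x.round(4))
E
```

```text
lip [ 0.0786 -0.1474  0.0026] [-0.1 -0.1  0.1  0.2]
target [135.02 241.82] per mm s [0.22 1.11]
with out 16: [ 0.001  -0.0046]  gap 4: [0.0006 0.0168]
lip [ 0.085  -0.1568 -0.0107] [-0.2 -0.2  0.2  0.3]
target [135.42 241.8 ] per mm s [0.21 1.04]
with out 16: [ 0.0011 -0.005 ]  gap 4: [0.0004 0.0174]
```

The two close views disagree in sign, putting the tip 0.7 mm below and 0.4–1.1 mm above the lip's underside. It is therefore level within about 1 mm, and the gripper is clear.

```bash
python3 -c "
from bench import robot
print(robot.sign_off())"
```

```text
the job is handed in; nothing more can be done
None
```

I pushed the sash up with the shut fingertips from beneath the middle of the lip until its underside was level with the pointer tip, to within about 1 mm. I then lowered the fingers off the lip, backed the gripper clear, and handed the job in at about 11.4 s.

- **Level:** the last two close wrist views disagreed slightly. While still pushing, the pointer tip measured about 0.7 mm below the lip's underside. After I withdrew, it measured 0.4 to 1.1 mm above. I took that as level and made no further correction.
- **Force:** the wrist force in the readings while pushing stayed at or below about 4 N. It was near zero once the gripper was clear.
- **Not checked:** I planned the arm's path clear of the pointer and the bench instruments, but I took no final overall picture to confirm the instruments are where they were. My last look at the side camera was only a close-up of the lip end.

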